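Dock the medicine tray and lock it with the drop pin

ROBOT

A 6-joint arm with a two-finger parallel gripper is mounted at the origin on the work surface. World frame = base frame: x ahead of the robot, y to its left, z up, the work surface at z = 0. Lengths are in m, angles in degrees, forces in N, time in s.
With the tool pointing down it reaches from about 0.4 to 0.825 m from the base axis. Payload 7 kg.
Tool frame: the origin (TCP) lies on the centre line of the jaws, within the pads' length; the fingertips stand 22 mm ahead of it and the grasp point (between the pads) lies 3 mm ahead of it; z points along the fingers, y is the line along which they close (so a half turn about z gives the same grasp; the last joint's range is limited). The gripper opens to 88 mm and grips with 3 to 60 N. Pads are 19 mm wide; open, the fingers measure 130 mm over their backs; the gripper's body (78 mm by 193 mm) begins 47 mm behind the grasp point.
Start: joints at [88.299, 20.546, 0.682, 0, -70.136, -16.507], TCP at [0.211, 0.641, 0.249] pointing down, gripper open.
Joint ranges: [-176.03, 176.03], [-82.01, 121.73], [-58.28, 71.71], [-173.87, 95.51], [-174.79, -0.11], [-173.66, 173.66]. Speed limits (degrees/s): [136.94, 136.94, 172.46, 180, 180, 180].

INTERFACE

Orientations are given as [roll, pitch, yaw] about the fixed x, y, z axes, in that order (R = Rz(yaw) Ry(pitch) Rx(roll)).
In Python, from plant import get_state, cams, r gives the robot as it stands.
- The arm moves only by the tool apply_moves, never from a script. Its argument "targets" is a list of rows, each an object with "dp": the shift along the world's x, y, z in m, a list of three; "yaw": the turn about the world's z in degrees. In form: [{"dp": [x, y, z], "yaw": yaw}, ...]. A call has 1 to 20 rows; each row is the pose to reach, as a shift and turn from the pose commanded when the call began; what a row does not reach only later rows make up. A row lasts 1/12 s, in which the tool goes at most 41.7 mm and 7.16 degrees, less where a joint would pass 70% of its speed; a pose out of reach is approached as far as the arm can. A call with a gripper value outside its range is refused whole. "grip" is the gripper command: -1 is fully open, 1 is shut, values between are in proportion, set as the call begins (left out, the last holds). The fingers move at their own pace and stop on an object; "squeeze" is the grip in N (left out, the last holds). Time passes only in rows, so rows that repeat a pose let the fingers close. It gives the time, the measured TCP pose, the force, the opening and the grip force at its end, in the units of the state.
- get_state(): the state, without advancing time (a new reading comes with each control period).
- cams.capture(name): name is "side" or "top"; returns a dict with "image" (420x560x3 uint8, red, green, blue), "range_z" (420x560 float32, m along the optical axis (not along the pixel's ray), 0 where there is no reading), "fx", "fy", "cx", "cy" (pixels), "R" (3x3) and "t" (3): a world point X has camera coordinates R X + t. Camera axes: x right, y down, z forward; pixel columns grow to the right and rows downward; lengths in m; the calibration is good to about 2 mm. A picture is of the moment at which its call begins.
- r.close_job(): hands the job in; it is judged then, once.
The state is a dict: "time_s": time; "joints": joint angles; "qd": joint speeds; "joint_torque": joint torques, N m; "tcp_pos": TCP position; "eef_rot": TCP orientation; "contact_force": force on the tool from outside, world axes, zero at the start; "moment": the same for the moment, N m; "gripper_width": finger opening in m; "gripper_force": force on a finger pad.
Only numpy, scipy, OpenCV 4.12 (cv2) and the standard library are available. Lean on these libraries where they do the work, as an engineer would, in place of code of your own. Each camera call takes 0.05 s, during which the arm holds its last target. There are 200 camera calls.

TASK

Slide the blue medicine tray along its steel dock until the hole in its metal tongue comes under the raised red-headed locking pin, then press the pin fully home so that it goes down through the tongue and locks the tray. Work gently: keep the medicine cups upright in the tray and leave the bottles and the jar standing where they are.

Things in the scene. Friction and masses are not known exactly. Their poses are not given: they have to be found in the camera images.
- dock: Fixed steel plate 310 x 130 x 8 mm (x -175 to +135) with two side guides 102 mm apart. Origin on the counter under the middle of a docked tray (tongue at its middle setting); x = direction in which the tray slides in, z up. A blue bridge, top 58 mm above the counter, carries the pin at x = +95 mm, y = 0. A black rubber stop halts the tray 12 mm after its hole has passed the pin.
- tray_mid (a point): Centre of the loose blue tray (140 x 100 x 40 mm box, 4 mm walls, 0.4 to 0.7 kg, plus 0.1 kg of cups), 20 mm above its underside, 28 mm above the counter; axes as the dock's. It starts in the guides (1 mm side play), 50 to 100 mm short of docked, and slides on the plate under about 2 to 8 N.
- tongue_root (a point): Middle of the tray's leading (+x) wall, 70 mm ahead of its centre. A flat aluminium tongue 46 mm wide, 6 mm thick, top 36 mm above the counter, sticks out here, with a 13 mm hole nominally 25 mm ahead of this point. The tongue is clamped at a setting up to 5 mm fore or aft of that, different each time and not reported: find the hole by looking or by touch.
- push_plate (a point): Middle of the outer face of the tray's white upright push plate (60 mm wide, 12 mm thick, 12 to 74 mm above the counter), 82 mm behind the tray's centre, 43 mm above the counter. The face looks along the tray's -x; pushing it in +x slides the tray in. The tray is drawn back by pinching the plate's top, which stands 26 mm over the tray's rim.
- pin_top (a point): Centre of the top of the locking pin's red round head (28 mm across, 14 mm high); z up. 97 mm above the counter when fully raised, 75 mm when home. The steel pin below is 8 mm thick with a blunt end, 4 mm above the tongue when raised: pressed on solid tongue it stops 4 mm below fully raised, over the hole it goes down the full 22 mm.
- pin (a joint): Downward travel of the locking pin in m: 0 fully raised, 0.022 fully home (head down by the brass collar of the bridge). It slides stiffly, needing about 3 to 4 N, and stays where it is left; it starts 0 to 2 mm down.
- cup_red_mid (a point): Middle (half-way up) of the red-lidded medicine cup, 39 mm across, 47 mm high, 30 g, loose in the tray; z along the cup.
- cup_green_mid (a point): The same for the green-lidded cup.
- cup_yellow_mid (a point): The same for the yellow-lidded cup.
- amber_bottle_mid (a point): Middle of the amber bottle, 48 mm across, 95 mm high, standing on the counter beside the dock; z along the bottle.
- pill_jar_mid (a point): Middle of the white pill jar with blue cap, 52 mm across, 65 mm high, on the counter beside the dock.
- syrup_bottle_mid (a point): Middle of the green bottle, 50 mm across, 100 mm high, on the counter beyond the inner end of the dock.
There are look-alikes about, which are no part of the job. What is shaped like the part that bears cup_red_mid but purple is not meant.

How it is judged (in metres and radians):
On the way, in this order (a step that is already met when the one before it is completed fails the run):
1. the tray is slid in to where its tongue lies under the pin, the pin still raised (x of tray_mid in the frame of dock between -0.011 and 0.011 m and value of joint pin below 0.008 m), for 0.2 s.
2. the pin is pressed home through the hole of the tongue (x of tray_mid in the frame of dock between -0.011 and 0.011 m and value of joint pin above 0.0185 m), for 0.2 s.
At the end, for the whole second after the job is handed in: Tray flat and at rest in the dock, within 11 mm of docked along it; pin down at least 18.5 of its 22 mm, through the tongue; the three cups upright (within 20 degrees) in the tray; bottles and jar upright, within 30 mm of where they were (all of step 2 and height (world z) of tray_mid below 0.031 m and angle between the x axis of tray_mid and the x axis of dock, either way round below 0.06 rad and linear speed of tray below 0.02 m/s and angle between each of cup_red_mid, cup_green_mid, cup_yellow_mid, amber_bottle_mid, pill_jar_mid, syrup_bottle_mid's own z axis and vertical below 0.35 rad and horizontal distance between each of cup_red_mid, cup_green_mid, cup_yellow_mid and tray_mid below 0.065 m and distance of each of amber_bottle_mid, pill_jar_mid, syrup_bottle_mid from where it was at the start of the episode below 0.03 m); the robot touches nothing.
It fails at once if a cup in the tray, a bottle or the jar is tipped over (angle between any of cup_red_mid, cup_green_mid, cup_yellow_mid, amber_bottle_mid, pill_jar_mid, syrup_bottle_mid's own z axis and vertical above 0.7 rad).
It fails at once if a bottle or the jar is pushed away by more than 30 mm (distance of any of amber_bottle_mid, pill_jar_mid, syrup_bottle_mid from where it was at the start of the episode above 0.03 m).
It fails at once if the pin or the tray is pushed roughly, with more than 40 N (contact force between pin and anything else above 40 N or contact force between the fingers and tray above 40 N).
It also fails if it takes over 72 s, if anything falls off the work surface, if the arm or the gripper's body presses on something with over 40 N, if the wrist force passes 120 N, or if a joint passes its speed limit or range.

## Working session

There is one attempt and no reset: what is moved stays moved. The work goes in short steps, Python scripts to look and compute and a tool call to move; the robot and the scene stay as the last step left them, time stands still between calls to the robot, and variables do not carry over. Pictures are saved under pics/ and viewed, at most 10 in all, crops included, and the job is handed in when it is done.

Besides the shell and the picture viewer there is one more tool, called after "Call:" by a JSON object that holds its "api" and its "payload". apply_moves: Moves the arm, as the interface text tells. Its arguments: {"type":"object","properties":{"targets":{"type":"array","items":{"type":"object","properties":{"dp":{"type":"array","items":{"type":"number"}},"yaw":{"type":"number"}}}},"grip":{"type":"number"},"squeeze":{"type":"number"}},"required":["targets"]}

```bash
mkdir -p pics; cat > h.py <<'E'
import numpy as np, cv2
from plant import get_state, cams, r
def cap(n,f=None):
    c=cams.capture(n); np.savez('%s.npz'%n,**c)
    if f: cv2.imwrite('pics/'+f,c["image"][:,:,::-1])
    return c
def pt(c,u,v,z=None):
    "world point of pixel; by depth or by plane height z"
    d=np.array([(u-c["cx"])/c["fx"],(v-c["cy"])/c["fy"],1.]); R=c["R"];t=c["t"]
    if z is None:
        a=c["range_z"][int(v)-1:int(v)+2,int(u)-1:int(u)+2]; return R.T@(d*np.median(a)-t)
    o=-R.T@t; w=R.T@d; return o+w*(z-o[2])/w[2]
E
python3 - <<'E'
from h import *
cap('top','top1.png');cap('side','side1.png')
s=get_state();print(s)
E
```

```text
{'time_s': 0.1, 'joints': array([ 8.82996034e+01,  2.05873401e+01,  6.38599264e-01, -1.81405416e-02,
       -7.01362523e+01, -1.65058149e+01]), 'qd': array([ 0.00928788, -0.01137614,  0.15051295,  0.09538627,  0.0460298 ,
        0.02764201]), 'joint_torque': array([-1.42888988e-03, -5.84162307e+01,  2.93754190e+01,  7.01538742e+00,
        1.01566917e-02, -5.00689555e-05]), 'tcp_pos': array([0.2108015 , 0.64080484, 0.24771176]), 'eef_rot': array([ 1.79913664e+02, -7.79850998e-03, -1.82123822e+01]), 'contact_force': array([ 0.6895169 , -0.09656264,  0.75115546]), 'moment': array([ 0.00120888, -0.0264971 ,  0.03774069]), 'gripper_force': 0.0, 'gripper_width': 0.08758095981830899}
```

View pics/top1.png

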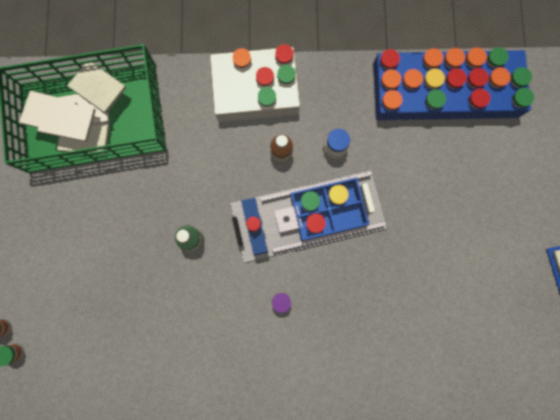

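View pics/side1.png

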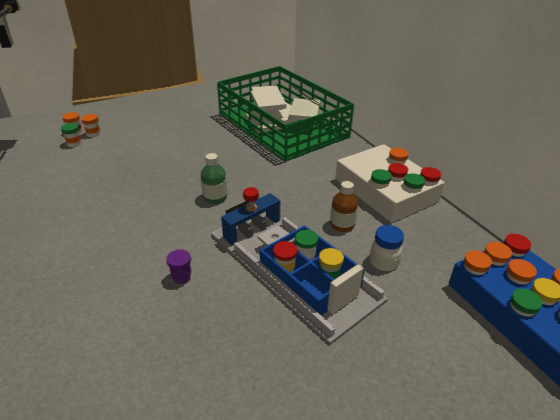

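The top view shows the bridge with the red pin head at about (253,224), the tongue with its hole at (287,219), the push plate at (368,197), and the cups at (311,201) green, (339,195) yellow and (316,224) red. 
Things that could be mistaken for the pin head are the red cup lid (316,224), the red lids in the white box (284,54) and (265,76), the red lids in the other blue tray (390,58), and the purple cup (281,303). I choose (253,224) because it sits on the bridge. One close crop to check this.

```bash
python3 - <<'E'
from h import *
c=dict(np.load('top.npz'));s=dict(np.load('side.npz'))
im=c["image"][165:270,225:395,::-1]; cv2.imwrite('pics/top1c.png',cv2.resize(im,None,fx=4.7,fy=4.7,interpolation=cv2.INTER_CUBIC))
print(c["R"],c["t"],c["fx"],-c["R"].T@c["t"], -s["R"].T@s["t"])
for n,u,v in [('pin',253,224),('hole side',281,224),('plate',368,197),('g',311,201),('y',339,195),('r',316,224),('amber',282,142),('jar',338,138),('syr',184,236),('counter',300,270)]: print(n,pt(c,u,v).round(4))
E
```

```text
[[-0.01426431 -0.99982694 -0.01194194]
 [-0.98963089  0.01582396 -0.14275958]
 [ 0.14292385  0.00978175 -0.98968535]] [0.09640639 0.58338371 0.87835249] 449.5248382786289 [0.4531722  0.07856644 0.95372749] [ 0.29245842 -0.47217171  0.55753441]
pin [0.5474 0.1222 0.0949]
hole side [0.5531 0.0677 0.035 ]
plate [ 0.6001 -0.1051  0.0732]
g [0.5962 0.0068 0.0583]
y [ 0.6075 -0.0499  0.0589]
r [ 0.5495 -0.002   0.0582]
amber [0.7092 0.0636 0.0946]
jar [ 0.7244 -0.0512  0.0649]
syr [0.5259 0.2537 0.1005]
counter [0.4592 0.0292 0.0005]
```

View pics/top1c.png

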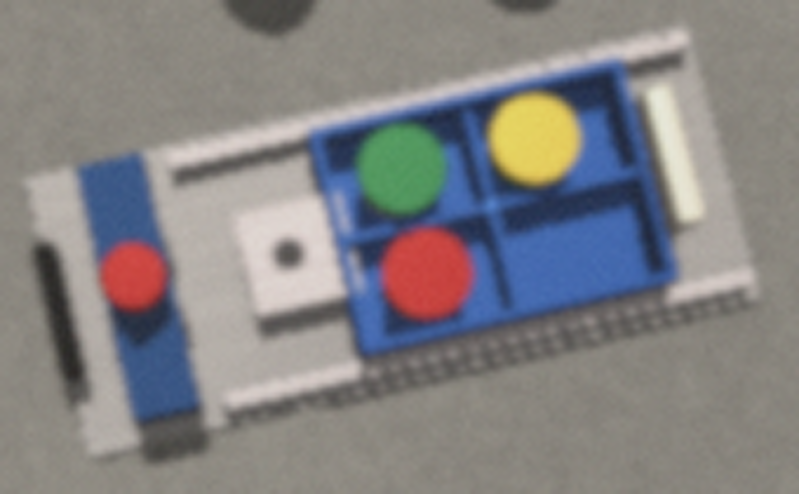

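The crop confirms it: the pin head is at crop (133,276) on the bridge. The hole is at (288,254), and the outer edge of the push plate's top runs from (668,82) to (703,216).

```bash
cat >> h.py <<'E'
def cr(c,a,b,z): return pt(c,225+(a+.5)/4.7-.5,165+(b+.5)/4.7-.5,z)
E
python3 - <<'E'
from h import *
c=dict(np.load('top.npz'))
P=lambda n,a,b,z:(print(n,cr(c,a,b,z).round(4)),cr(c,a,b,z))[1]
p=P('pin',133,276,.096);h=P('hole',288,254,.036);q=P('plate',686,149,.074)
t=[cr(c,a,b,.048) for a,b in [(312,130),(625,64),(675,278),(363,355)]]
print('mid',np.mean(t,0).round(4))
g=[cr(c,*x) for x in [(170,158,.02),(688,38,.02),(228,400,.02),(755,280,.02)]]
dirs=[t[0]-t[1],t[3]-t[2],g[0]-g[1],g[2]-g[3],h-q,p-q]
for d in dirs: print(np.degrees(np.arctan2(d[1],d[0])).round(2),np.linalg.norm(d[:2]).round(4))
# depth-based pin head centroid
im=c["image"].astype(int); m=(im[...,0]>150)&(im[...,1]<80)&(im[...,2]<80); m[:, :245]=0; m[:,262:]=0; m[:215]=0;m[235:]=0
v,u=np.nonzero(m);W=np.array([pt(c,a,b) for a,b in zip(u,v)]);W=W[W[:,2]>.085];print('pin depth',W.mean(0),len(W),np.median(W[:,2]), (W.max(0)+W.min(0))/2)
s=dict(np.load('side.npz'));uv=s["R"]@p+s["t"];print(uv[:2]/uv[2]*s["fx"]+[s["cx"],s["cy"]])
E
```

```text
pin [0.5486 0.1224 0.096 ]
hole [0.5639 0.0575 0.036 ]
plate [ 0.6012 -0.11    0.074 ]
mid [ 0.582  -0.0315  0.048 ]
101.14 0.1397
102.98 0.1383
102.29 0.2395
101.94 0.2394
102.56 0.1717
102.76 0.2383
pin depth [0.54851835 0.12228902 0.09450832] 125 0.09448079560789113 [0.5486151  0.12222847 0.09456265]
[250.02471532 191.34439936]
```

Call:
{"api": "apply_moves", "payload": {"grip": 1, "squeeze": 20, "targets": [{"dp": [0.018,-0.035,0],"yaw": -5},{"dp": [0.036,-0.07,0],"yaw": -10},{"dp": [0.054,-0.105,0],"yaw": -15},{"dp": [0.072,-0.14,0],"yaw": -20},{"dp": [0.09,-0.175,0],"yaw": -25},{"dp": [0.108,-0.21,0],"yaw": -30},{"dp": [0.126,-0.245,0],"yaw": -35},{"dp": [0.144,-0.28,0],"yaw": -40},{"dp": [0.162,-0.315,0],"yaw": -45},{"dp": [0.18,-0.35,0],"yaw": -50},{"dp": [0.198,-0.385,0],"yaw": -55},{"dp": [0.216,-0.42,0],"yaw": -59.4},{"dp": [0.234,-0.455,0],"yaw": -59.4},{"dp": [0.252,-0.49,0],"yaw": -59.4},{"dp": [0.27,-0.525,0],"yaw": -59.4},{"dp": [0.288,-0.56,0],"yaw": -59.4},{"dp": [0.306,-0.595,0],"yaw": -59.4},{"dp": [0.324,-0.63,0],"yaw": -59.4},{"dp": [0.342,-0.665,0],"yaw": -59.4},{"dp": [0.342,-0.665,0],"yaw": -59.4}]}}

```text
time_s: 1.77
tcp_pos: [0.5546, -0.0289, 0.2477]
eef_rot: [179.9, -0.1, -77.9]
contact_force: [0.4, 1.8, 0.6]
gripper_width: 0.0004
gripper_force: 0.0
```

Call:
{"api": "apply_moves", "payload": {"targets": [{"dp": [0.015,-0.03,0],"yaw": 0},{"dp": [0.03,-0.06,0],"yaw": 0},{"dp": [0.043,-0.09,0],"yaw": 0},{"dp": [0.055,-0.12,0],"yaw": 0},{"dp": [0.055,-0.12,-0.02],"yaw": 0},{"dp": [0.055,-0.12,-0.05],"yaw": 0},{"dp": [0.055,-0.12,-0.085],"yaw": 0},{"dp": [0.055,-0.12,-0.12],"yaw": 0},{"dp": [0.055,-0.12,-0.15],"yaw": 0},{"dp": [0.055,-0.12,-0.175],"yaw": 0},{"dp": [0.055,-0.12,-0.19],"yaw": 0},{"dp": [0.055,-0.12,-0.199],"yaw": 0},{"dp": [0.055,-0.12,-0.199],"yaw": 0},{"dp": [0.055,-0.12,-0.199],"yaw": 0}]}}

```text
time_s: 2.93
tcp_pos: [0.6081, -0.1438, 0.0497]
eef_rot: [180.0, -0.0, -77.6]
contact_force: [0.2, -0.0, 0.5]
gripper_width: 0.0003
gripper_force: 0.0
```

```bash
python3 - <<'E'
from h import *
c=cap('side')
im=c["image"][200:340,200:400,::-1]; cv2.imwrite('pics/s2.png',cv2.resize(im,None,fx=4,fy=4,interpolation=cv2.INTER_CUBIC))
s=get_state();print(s['tcp_pos'],s['contact_force'],s['eef_rot'])
E
```

```text
[ 0.60865327 -0.14382702  0.05049428] [ 0.23709422 -0.49330236 -0.01299228] [-1.79936720e+02 -2.63320709e-02 -7.75876157e+01]
```

View pics/s2.png

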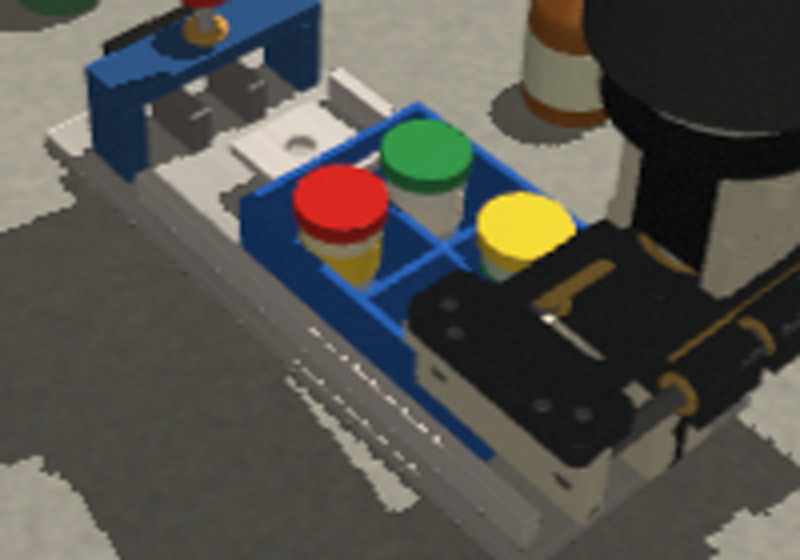

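The gripper is behind the tray and the cups are upright. The hole is visible at crop (303,143). Next is a slow push along (-0.2147, 0.9767).

Call:
{"api": "apply_moves", "payload": {"targets": [{"dp": [-0.0011,0.0049,0],"yaw": 0},{"dp": [-0.0021,0.0098,0],"yaw": 0},{"dp": [-0.0032,0.0147,0],"yaw": 0},{"dp": [-0.0043,0.0195,0],"yaw": 0},{"dp": [-0.0047,0.0215,0],"yaw": 0},{"dp": [-0.0052,0.0234,0],"yaw": 0},{"dp": [-0.0056,0.0254,0],"yaw": 0},{"dp": [-0.006,0.0273,0],"yaw": 0},{"dp": [-0.0064,0.0293,0],"yaw": 0},{"dp": [-0.0069,0.0313,0],"yaw": 0},{"dp": [-0.0073,0.0332,0],"yaw": 0},{"dp": [-0.0077,0.0352,0],"yaw": 0},{"dp": [-0.0082,0.0371,0],"yaw": 0},{"dp": [-0.0086,0.0391,0],"yaw": 0},{"dp": [-0.009,0.041,0],"yaw": 0},{"dp": [-0.0094,0.043,0],"yaw": 0},{"dp": [-0.0099,0.0449,0],"yaw": 0},{"dp": [-0.0103,0.0469,0],"yaw": 0},{"dp": [-0.0107,0.0488,0],"yaw": 0},{"dp": [-0.0112,0.0508,0],"yaw": 0}]}}

```text
time_s: 4.65
tcp_pos: [0.5975, -0.0935, 0.0502]
eef_rot: [-179.9, -0.0, -77.6]
contact_force: [1.1, -3.6, 2.4]
gripper_width: 0.0003
gripper_force: 2.6
```

```bash
python3 - <<'E'
from h import *
c=cap('top')
im=c["image"][165:270,225:395,::-1]; cv2.imwrite('pics/top3c.png',cv2.resize(im,None,fx=4.7,fy=4.7,interpolation=cv2.INTER_CUBIC))
s=get_state();print(s['tcp_pos'],s['contact_force'],s['eef_rot'])
E
```

```text
[ 0.5973432  -0.0931353   0.05012519] [ 1.24512174 -4.52258103  3.99850195] [-1.79930006e+02 -3.62166228e-02 -7.76088011e+01]
```

View pics/top3c.png

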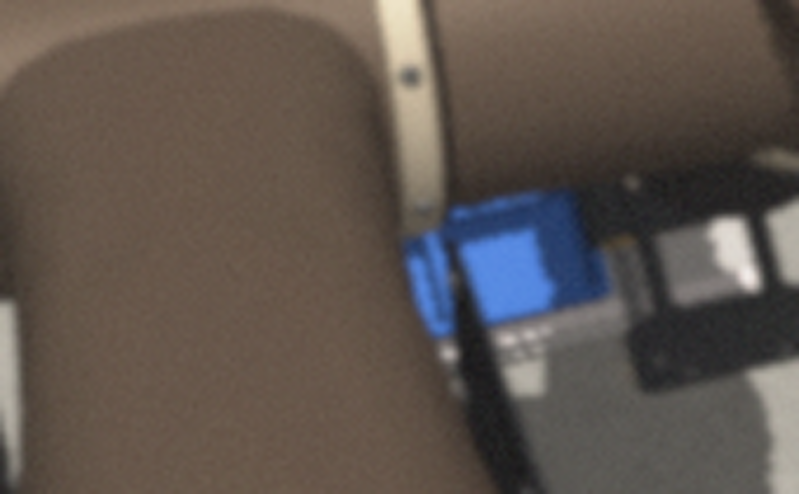

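The arm hides the tray from the top camera, so I'll push on 26 mm and use the side view.

Call:
{"api": "apply_moves", "payload": {"targets": [{"dp": [-0.0004,0.002,0],"yaw": 0},{"dp": [-0.0009,0.0039,0],"yaw": 0},{"dp": [-0.0013,0.0059,0],"yaw": 0},{"dp": [-0.0017,0.0078,0],"yaw": 0},{"dp": [-0.0021,0.0098,0],"yaw": 0},{"dp": [-0.0026,0.0117,0],"yaw": 0},{"dp": [-0.003,0.0137,0],"yaw": 0},{"dp": [-0.0034,0.0156,0],"yaw": 0},{"dp": [-0.0039,0.0176,0],"yaw": 0},{"dp": [-0.0043,0.0195,0],"yaw": 0},{"dp": [-0.0043,0.0195,0],"yaw": 0},{"dp": [-0.0043,0.0195,0],"yaw": 0}]}}

```text
time_s: 5.7
tcp_pos: [0.5929, -0.0736, 0.0499]
eef_rot: [-179.9, -0.0, -77.6]
contact_force: [1.4, -3.8, 3.5]
gripper_width: 0.0004
gripper_force: 2.0
```

```bash
python3 - <<'E'
from h import *
a=dict(np.load('side.npz'));c=cap('side')
im=np.hstack([x["image"][180:270,200:310,::-1] for x in (a,c)]); cv2.imwrite('pics/s3.png',cv2.resize(im,None,fx=3.6,fy=3.6*1.6,interpolation=cv2.INTER_CUBIC))
s=get_state();print(s['tcp_pos'],s['contact_force'],s['eef_rot'])
E
```

```text
[ 0.59287741 -0.07363223  0.04978614] [ 1.73132683 -3.44699045  2.4654713 ] [-1.79952757e+02 -9.43159622e-03 -7.76101075e+01]
```

View pics/s3.png

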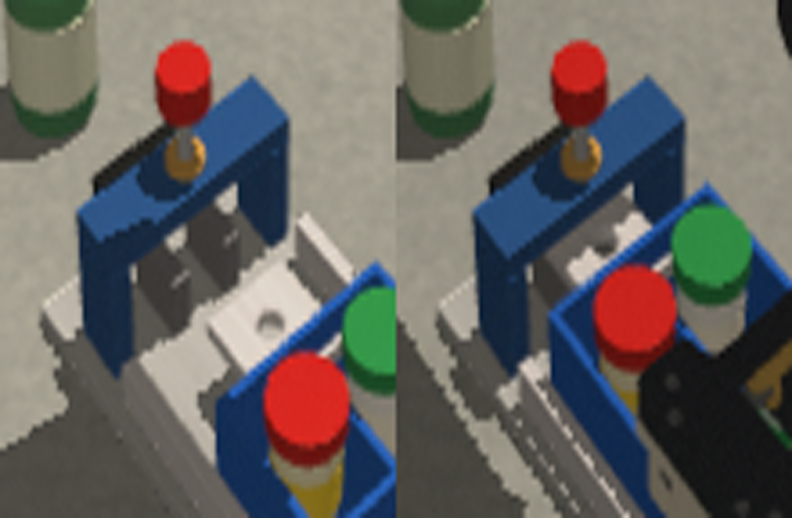

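In the left half (before the push) the hole is at (271,324). In the right half it is at (604,246), just in front of the bridge. The pin is raised, with its head top at about (580,68).

```bash
python3 - <<'E'
from h import *
c=dict(np.load('side.npz'));d=np.array([-.2147,.9767])
f=lambda a,b,z:pt(c,200+(a+.5)/3.6-.5,180+(b+.5)/5.76-.5,z)
h0=f(271,324,.036);h1=f(605,246,.036) if 0 else f(605-396,246,.036)
p=f(184,68,.0955)
print(h0,h1,p,(h1-h0)[:2]@d,(p-h0)[:2]@d,(p-h1)[:2]@d)
# head red centroid & depth
im=c["image"].astype(int); m=(im[...,0]>190)&(im[...,1]<70)&(im[...,2]<70); m[:, :238]=0; m[:,264:]=0; m[:183]=0;m[203:]=0
v,u=np.nonzero(m);W=np.array([pt(c,a,b) for a,b in zip(u,v)]);print(W[W[:,2]>.09].mean(0),W[:,2].max())
# rim corner front lateral displacement from depth: tray top corner
print([pt(c,200+x/3.6,180+y/5.76,.048).round(4) for x,y in [(708-396,186),(551-396,315)]])
E
```

```text
[0.56527764 0.05878648 0.036     ] [0.55436807 0.10587488 0.036     ] [0.54997533 0.12230735 0.0955    ] 0.0483335228333424 0.06532623961858398 0.01699271678524159
[0.55003947 0.12330115 0.0952555 ] 0.09642706866656701
[array([0.6075, 0.0947, 0.048 ]), array([0.5119, 0.0738, 0.048 ])]
```

Estimates of the remaining travel agree at 17 to 18.5 mm, so I'll push 17.7 mm and then back off.

Call:
{"api": "apply_moves", "payload": {"targets": [{"dp": [-0.0004,0.002,0],"yaw": 0},{"dp": [-0.0009,0.0039,0],"yaw": 0},{"dp": [-0.0013,0.0059,0],"yaw": 0},{"dp": [-0.0017,0.0078,0],"yaw": 0},{"dp": [-0.0021,0.0098,0],"yaw": 0},{"dp": [-0.0026,0.0117,0],"yaw": 0},{"dp": [-0.003,0.0137,0],"yaw": 0},{"dp": [-0.0034,0.0156,0],"yaw": 0},{"dp": [-0.0036,0.0165,0],"yaw": 0},{"dp": [-0.0038,0.0173,0],"yaw": 0},{"dp": [-0.0038,0.0173,0],"yaw": 0},{"dp": [-0.0038,0.0173,0],"yaw": 0},{"dp": [-0.0038,0.0173,0],"yaw": 0},{"dp": [-0.0038,0.0173,0],"yaw": 0}]}}

```text
time_s: 6.92
tcp_pos: [0.5887, -0.0564, 0.0496]
eef_rot: [-180.0, -0.0, -77.6]
contact_force: [1.3, -4.8, 3.7]
gripper_width: 0.0009
gripper_force: 2.6
```

```bash
python3 - <<'E'
from h import *
a=dict(np.load('side.npz'));c=cap('side')
im=np.hstack([x["image"][180:270,200:310,::-1] for x in (a,c)]); cv2.imwrite('pics/s4.png',cv2.resize(im,None,fx=3.6,fy=3.6*1.6,interpolation=cv2.INTER_CUBIC))
s=get_state();print(s['tcp_pos'],s['contact_force'],s['eef_rot'])
E
```

```text
[ 0.58869249 -0.05636282  0.04961349] [ 1.42407947 -4.82038781  3.71079158] [-1.79996494e+02 -5.34575696e-03 -7.76122851e+01]
```

View pics/s4.png

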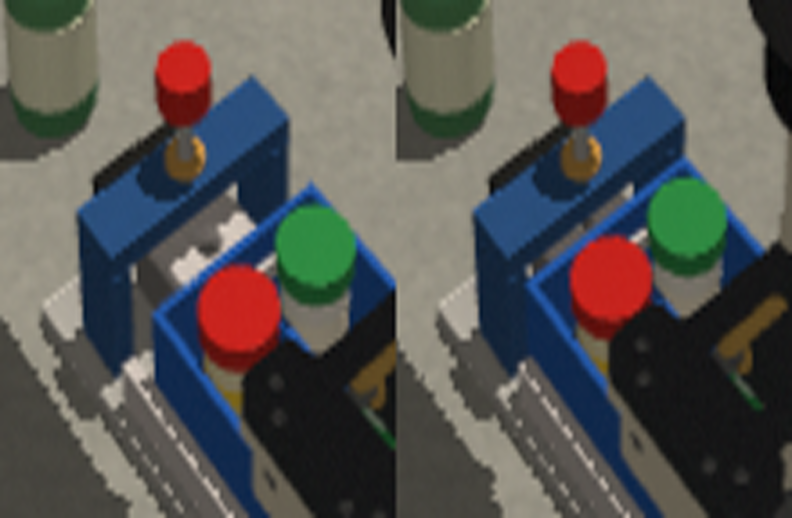

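The tray has advanced with the cups upright and the pin still raised, head at (580,68). Now back off, rise, and move over the pin.

Call:
{"api": "apply_moves", "payload": {"targets": [{"dp": [0.0021,-0.01,0],"yaw": 0},{"dp": [0.0043,-0.02,0],"yaw": 0},{"dp": [0.0064,-0.03,0],"yaw": 0},{"dp": [0.0064,-0.03,0.03],"yaw": 0},{"dp": [0.0064,-0.03,0.06],"yaw": 0},{"dp": [0.0064,-0.03,0.09],"yaw": 0},{"dp": [0.0064,-0.03,0.12],"yaw": 0},{"dp": [0,0,0.12],"yaw": 0},{"dp": [-0.0067,0.03,0.12],"yaw": 0},{"dp": [-0.0133,0.06,0.12],"yaw": 0},{"dp": [-0.02,0.09,0.12],"yaw": 0},{"dp": [-0.0266,0.12,0.12],"yaw": 0},{"dp": [-0.0333,0.15,0.12],"yaw": 0},{"dp": [-0.0397,0.179,0.12],"yaw": 0},{"dp": [-0.0397,0.179,0.12],"yaw": 0},{"dp": [-0.0397,0.179,0.1],"yaw": 0},{"dp": [-0.0397,0.179,0.085],"yaw": 0},{"dp": [-0.0397,0.179,0.077],"yaw": 0},{"dp": [-0.0397,0.179,0.077],"yaw": 0}]}}

```text
time_s: 8.55
tcp_pos: [0.5479, 0.1216, 0.1244]
eef_rot: [179.8, -0.0, -77.7]
contact_force: [0.0, -1.0, 0.5]
gripper_width: 0.0004
gripper_force: 0.0
```

Call:
{"api": "apply_moves", "payload": {"targets": [{"dp": [0,0,-0.002],"yaw": 0},{"dp": [0,0,-0.004],"yaw": 0},{"dp": [0,0,-0.006],"yaw": 0},{"dp": [0,0,-0.007],"yaw": 0},{"dp": [0,0,-0.008],"yaw": 0},{"dp": [0,0,-0.009],"yaw": 0},{"dp": [0,0,-0.01],"yaw": 0},{"dp": [0,0,-0.0105],"yaw": 0},{"dp": [0,0,-0.0105],"yaw": 0}]}}

```text
time_s: 9.3
tcp_pos: [0.5491, 0.1228, 0.1162]
eef_rot: [-180.0, -0.0, -77.6]
contact_force: [-0.3, 0.1, 1.6]
gripper_width: 0.0004
gripper_force: 0.8
```

Call:
{"api": "apply_moves", "payload": {"targets": [{"dp": [0,0,-0.0005],"yaw": 0},{"dp": [0,0,-0.001],"yaw": 0},{"dp": [0,0,-0.0015],"yaw": 0},{"dp": [0,0,-0.002],"yaw": 0},{"dp": [0,0,-0.002],"yaw": 0}]}}

```text
time_s: 9.72
tcp_pos: [0.549, 0.1228, 0.114]
eef_rot: [-180.0, 0.0, -77.6]
contact_force: [0.0, -0.3, 2.0]
gripper_width: 0.0006
gripper_force: 0.8
```

Call:
{"api": "apply_moves", "payload": {"targets": [{"dp": [0,0,-0.0005],"yaw": 0},{"dp": [0,0,-0.001],"yaw": 0},{"dp": [0,0,-0.0015],"yaw": 0},{"dp": [0,0,-0.002],"yaw": 0},{"dp": [0,0,-0.002],"yaw": 0}]}}

```text
time_s: 10.13
tcp_pos: [0.549, 0.1228, 0.112]
eef_rot: [-180.0, 0.0, -77.6]
contact_force: [1.0, -0.4, 1.8]
gripper_width: 0.0007
gripper_force: 0.6
```

The pin is 7 mm down with no rise in force, so it is in the hole. Continue to home.

Call:
{"api": "apply_moves", "payload": {"targets": [{"dp": [0,0,-0.001],"yaw": 0},{"dp": [0,0,-0.002],"yaw": 0},{"dp": [0,0,-0.003],"yaw": 0},{"dp": [0,0,-0.004],"yaw": 0},{"dp": [0,0,-0.005],"yaw": 0},{"dp": [0,0,-0.006],"yaw": 0},{"dp": [0,0,-0.007],"yaw": 0},{"dp": [0,0,-0.008],"yaw": 0},{"dp": [0,0,-0.009],"yaw": 0},{"dp": [0,0,-0.01],"yaw": 0},{"dp": [0,0,-0.011],"yaw": 0},{"dp": [0,0,-0.012],"yaw": 0},{"dp": [0,0,-0.013],"yaw": 0},{"dp": [0,0,-0.014],"yaw": 0},{"dp": [0,0,-0.014],"yaw": 0},{"dp": [0,0,-0.014],"yaw": 0}]}}

```text
time_s: 11.47
tcp_pos: [0.5487, 0.1227, 0.0978]
eef_rot: [180.0, -0.0, -77.6]
contact_force: [0.7, 1.3, 1.7]
gripper_width: 0.0004
gripper_force: 0.6
```

Call:
{"api": "apply_moves", "payload": {"targets": [{"dp": [0,0,-0.0005],"yaw": 0},{"dp": [0,0,-0.001],"yaw": 0},{"dp": [0,0,-0.0015],"yaw": 0},{"dp": [0,0,-0.0015],"yaw": 0},{"dp": [0,0,-0.0015],"yaw": 0}]}}

```text
time_s: 11.88
tcp_pos: [0.5488, 0.1227, 0.0972]
eef_rot: [180.0, -0.0, -77.6]
contact_force: [-2.2, -0.0, 9.1]
gripper_width: 0.0002
gripper_force: 4.6
```

The force has risen to 9 N at head height 75 mm, so the pin is home. Lift clear and check.

Call:
{"api": "apply_moves", "payload": {"targets": [{"dp": [0,0,0.005],"yaw": 0},{"dp": [0,0,0.02],"yaw": 0},{"dp": [0,0,0.04],"yaw": 0},{"dp": [0,0,0.07],"yaw": 0},{"dp": [0,0,0.1],"yaw": 0},{"dp": [0,0,0.13],"yaw": 0},{"dp": [0,0,0.15],"yaw": 0},{"dp": [0,0,0.15],"yaw": 0},{"dp": [0,0,0.15],"yaw": 0},{"dp": [0,0,0.15],"yaw": 0},{"dp": [0,0,0.15],"yaw": 0},{"dp": [0,0,0.15],"yaw": 0}]}}

```text
time_s: 12.88
tcp_pos: [0.5483, 0.1225, 0.2453]
eef_rot: [179.9, -0.0, -77.6]
contact_force: [0.3, 0.9, 0.7]
gripper_width: 0.0001
gripper_force: 0.0
```

```bash
python3 - <<'E'
from h import *
c=cap('side')
im=c["image"][140:340,180:420,::-1]; cv2.imwrite('pics/s5.png',cv2.resize(im,None,fx=3,fy=3,interpolation=cv2.INTER_CUBIC))
s=get_state();print(s['tcp_pos'],s['contact_force'])
E
```

```text
[0.54848851 0.12253466 0.24541504] [ 0.78669195 -0.23543168 -0.31082583]
```

View pics/s5.png

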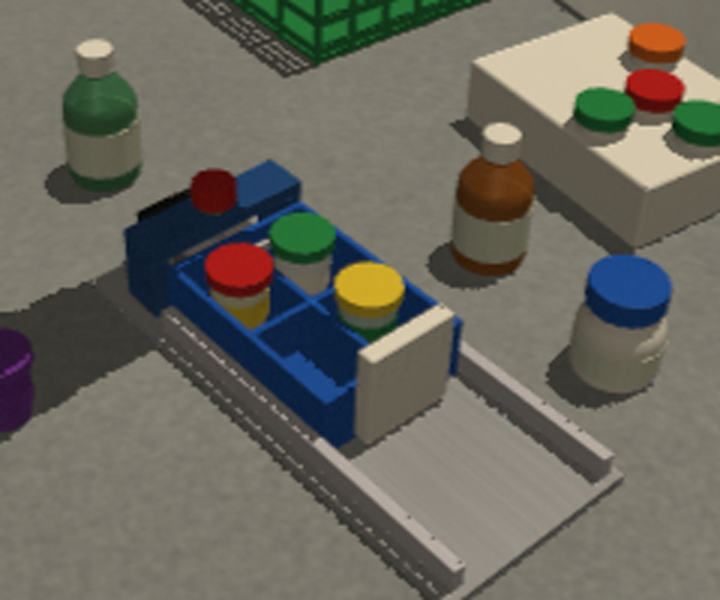

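The pin head (214,190) is down at the collar and the tray is docked. The three cups, both bottles and the jar are upright in place, and the arm is clear.

```bash
python3 -c "
from plant import r
print(r.close_job())"
```

```text
the job is handed in; nothing more can be done
None
```

The tray is docked and the pin pressed fully home through its tongue; the last picture shows the cups, bottles and jar upright. I have handed the job in, but no verdict came back.

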